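Hold the strip reader's cover at its balance point

ROBOT

A 7-joint arm with a two-finger parallel gripper is mounted at the origin on a cart in front of the work surface, level with it; the furniture and walls round the work are solid. World frame = base frame: x ahead of the robot, y to its left, z up, the work surface at z = 0. Lengths are in m, angles in rad, forces in N, time in s.
With the tool pointing down it reaches from about 0.4 to 0.875 m from the base axis. Payload 19.3 kg.
Tool frame: the origin (TCP) lies at the very end of the fingers, on their centre line; the grasp point (between the pads) lies bot.grasp_offset behind it (bot.grasp_offset is the distance from the TCP to the grasp point, in m); z points along the fingers, y is the direction in which the jaws open and shut (so a half turn about z gives the same grasp; the last joint's range is limited). The gripper opens to 85 mm and grips with 20 to 120 N. Pads are 22 mm wide; open, the fingers measure 114 mm over their backs; the gripper's body (76 mm by 85 mm) begins 54 mm behind the grasp point. The pads swing forward as they close: fully open they stand 13 mm farther back than shut.
Start: joints at [1.206, 0.521, -0.036, 1.599, 0.021, 1.021, -0.113], TCP at [0.182, -0.598, 0.231] pointing down, gripper open.
Joint ranges: [-2.91, 2.91], [-0.3, 2.13], [-1.5, 1.42], [0.17, 2.43], [-1.26, 4.41], [0.16, 1.93], [-2.52, 2.52]. Speed limits (rad/s): [1.89, 1.89, 2.39, 2.39, 3.01, 3.01, 3.01].

INTERFACE

Orientations are given as [roll, pitch, yaw] about the fixed x, y, z axes, in that order (R = Rz(yaw) Ry(pitch) Rx(roll)).
In Python, from workcell import bot gives the robot as it stands. The module is installed in compiled form; this text tells all that it offers.
- The arm moves only by the shell command python3 -m handwheel 'ROWS' [OPENING] [FORCE]. ROWS is JSON, a list of rows, each a list of 6 numbers: the shift along the tool's x, y, z as a fraction of full scale, then the turn, a rotation vector about the tool's x, y, z as a fraction of full scale. In form: [[x, y, z, rx, ry, rz], ...]. A call has 1 to 8 rows; each row shifts and turns the commanded pose from where the row before left it, along the tool's axes as they then stand; what a row does not reach is not made up. Full scale, the value 1, is 0.025 m for a shift and 360 degrees for a turn. A row lasts 1/8 s, in which the tool goes at most 62.5 mm and 10.7 degrees, less where a joint would pass 70% of its speed; a pose out of reach is approached as far as the arm can. A call with a number of a shift or a turn outside -1 to 1 is refused whole. A call with a gripper value outside its range is refused whole. OPENING is the closure, from -1 (fully open) to 1 (shut), set as the call begins (- or left out, the last holds). The fingers move at their own pace and stop on an object; FORCE is the grip in N (left out, the last holds). Time passes only in rows, so rows that do not move let the fingers close. It gives the time, the measured TCP pose, the force and the opening at its end, in the units of the state.
- bot.observe(): the state, without advancing time (a new reading comes with each control period).
- bot.grab_frame(name): name is "side" or "top"; returns a dict with "pixels" (384x512x3 uint8, blue, green, red), "vertical_fov" (degrees; the focal length in pixels is half the picture's height over the tangent of half this angle, whatever the lens; pixels are square), "cx", "cy" (the principal point, pixels), "R" (3x3) and "t" (3): a world point X has camera coordinates R X + t. Camera axes: x right, y down, z forward; pixel columns grow to the right and rows downward; lengths in m; the calibration is good to about 2 mm. A picture is of the moment at which its call begins. There is no depth.
- bot.job_done(): hands the job in, once; it reports no verdict.
Trained networks look in a picture, given as the dict that the camera call returned (one of the last four; its "shot" number tells which), for a name from the list of things; names that differ only in an ending like _2 or _b are one class to them, and where a whole thing is asked for, a point or a joint stands for the part that bears it (a point fixed in the world has none). Each returns a list of dicts, best first, with "score" (0 to 1); they miss things now and then, are a little off and sometimes report something else, mostly with a low value. They report only what shows in the picture. A call takes as long as a camera call.
- bot.trace(picture, thing): "region" (384x512 bool, what is visible of it) and "point" ([column, row] in pixels, amid what is visible of it).
The state is a dict: "clock": time; "qpos": joint angles; "qd": joint speeds; "joint_efforts": joint torques, N m; "position": TCP position; "tool_rot": TCP orientation; "force": force on the tool from outside, world axes, zero at the start; "moment": the same for the moment, N m; "grip_width": finger opening in m.
Only numpy, scipy, OpenCV 4.12 (cv2) and the standard library are available. Lean on these libraries where they do the work, as an engineer would, in place of code of your own. Each camera call takes 0.05 s, during which the arm holds its last target.

TASK

Hold the test-strip reader open so that a colleague can refit its cover stay. First pull the strip tray out by its handle to the stop, with the cover still shut, so that the read head under the cover does not drag over the tray; only then take the bow handle on top of the cover, swing the cover up to the point, a little past upright, where its weight balances over the hinge and it falls neither way, and finish still gripping the handle there with the cover at rest. Do not let the cover drop or go over backwards, and leave the things round about where they are.

Things in the scene. Friction and masses are not known exactly. Their poses are not given: they have to be found in the camera images.
- reader: Off-white bench test-strip reader, a low box 162 deep x 220 wide (over its cheeks) x 76 mm high plus its cover (top of the cover at 108 mm), fixed to the worktop on the left, its front turned to the robot's right. Origin: centre of its underside. Its -x axis points out of the front (the way the tray slides), +z up, +y to the side that faces the robot.
- hinge_mid (a point): Mid-point of the cover's hinge line, at the upper back edge of the reader: 78 mm behind the origin (reader +x) and 78 mm above it. The hinge line runs along the reader's y axis. Axes as the reader's.
- tray (a joint): How far the strip tray is drawn out: 0 m shut, 0.090 m at its stop. It slides along the reader's -x; about 1.5 N of friction, stays where it is left. It may stand up to 25 mm out at the start.
- tray_handle (a point): Middle of the tray's pull handle: a level round steel bar, 10 mm thick, 80 mm long between its two bends, along the reader's y, on the tray's front, 62 mm above the worktop and 42 mm clear in front of the tray's fascia (bar centre to fascia). It moves with the tray; with the tray shut it lies 143 mm in front of the reader's origin. Axes as the reader's.
- cover (a joint): Opening angle of the cover: 0 rad shut, grows as the front edge swings up and back; back stop at 2.25. Loose, almost frictionless hinge, no stay, spring or detent. The heavy read head beneath puts the balance point at 1.70 rad (the flat top about 7 degrees past upright, leaning back): below that it falls shut, above it falls over backwards. The cover weighs about 0.6 kg; about 3 N at the handle lifts it.
- cover_handle (a point): Middle of the cover's bow handle: a round steel bar, 11 mm thick, 100 mm long, along the reader's y, centre 38 mm above the cover's flat top, close to its front edge, on two posts 112 mm apart. With the cover shut it lies 136 mm in front of the hinge line (reader -x) and 68 mm above it (146 mm above the worktop); it turns with the cover on a radius of 152 mm. Room for a finger on both sides of the bar. Axes turn with the cover (as the reader's when shut).
- cover_stay: Bystander: the cover's stay, a flat steel link 158 x 18 x 4 mm with two eyes, lying loose on the worktop. Origin: centre of its underside.
- bud_pot: Bystander: clear pot of cotton buds, 77 mm across, 80 mm high, loose. Origin: centre of its underside.
- saline_bottle: Bystander: white bottle with a blue cap, 64 mm across, 165 mm high, loose. Origin: centre of its underside.
- notebook: Bystander: black notebook 148 x 110 x 16 mm, loose. Origin: centre of its underside.

How it is judged:
On the way, in this order (a step that is already met when the one before it is completed fails the run):
1. the tray is drawn out to its stop while the cover is still shut (value of joint tray above 0.086 m and value of joint cover below 0.05 rad), for 0.2 s.
2. the cover stands at its balance point, gripped, with the tray out (value of joint cover between 1.6 and 1.8 rad and contact force between the fingers and cover above 2 N and value of joint tray above 0.082 m), for 0.3 s.
At the end, for the whole second after the job is handed in: The cover stands within 0.1 rad (6 degrees) of its balance point (1.70 rad), at rest (under 0.08 rad/s), gripped by the fingers (more than 2 N of contact), and the tray is still drawn out to within 8 mm of its stop (all of step 2 and velocity of joint cover between -0.08 and 0.08 rad/s); the arm keeps its last pose, push and grip.
It fails at once if the cover is raised while the tray is still under the read head (value of joint cover above 0.12 rad and value of joint tray below 0.075 m).
It fails at once if the cover goes over backwards (value of joint cover above 2 rad).
It fails at once if the cover drops back (velocity of joint cover below -1.5 rad/s).
It fails at once if a bystander (stay, bud pot, saline bottle or notebook) is shifted by more than 30 mm (distance of any of cover_stay, bud_pot, saline_bottle, notebook from where it was at the start of the episode above 0.03 m).
It also fails if it takes over 58 s, if anything falls off the work surface, if the arm or the gripper's body presses on something with over 40 N, if the wrist force passes 120 N, or if a joint passes its speed limit or range.

## Working session

There is one attempt and no reset: what is moved stays moved. The work goes in short steps, Python scripts to look and compute and a shell command to move; the robot and the scene stay as the last step left them, time stands still between calls to the robot, and variables do not carry over. Pictures are saved under pics/ and viewed, and the job is handed in when it is done.

```bash
mkdir -p pics
cat > h.py <<'E'
from workcell import bot
import numpy as np, cv2
def cam(p):
    H=p["pixels"].shape[0]; f=H/2/np.tan(np.radians(p["vertical_fov"])/2)
    return np.array([[f,0,p["cx"]],[0,f,p["cy"]],[0,0,1]]),np.array(p["R"]),np.array(p["t"])
def proj(p,X):
    K,R,t=cam(p); c=np.atleast_2d(X)@R.T+t; u=c@K.T; return u[:,:2]/u[:,2:]
def ray(p,uv):
    K,R,t=cam(p); d=R.T@np.linalg.solve(K,[uv[0],uv[1],1]); return -R.T@t,d/np.linalg.norm(d)
def onz(p,uv,z):
    o,d=ray(p,uv); return o+d*(z-o[2])/d[2]
E
python3 - <<'E'
from h import *
s=bot.observe()
for k,v in s.items(): print(k,np.round(v,4))
print(bot.grasp_offset)
for n in ["side","top"]:
    p=bot.grab_frame(n); cv2.imwrite(f"pics/{n}0.png",p["pixels"]); K,R,t=cam(p)
    print(n,np.round(K,1).tolist(),np.round(R,3).tolist(),"campos",np.round(-R.T@t,3))
    for th in ["reader","tray_handle","cover_handle","tray","cover","cover_stay","bud_pot","saline_bottle","notebook"]:
        r=bot.trace(p,th)
        for q in r[:2]: 
            ys,xs=np.nonzero(q["region"]); print(th,round(q["score"],2),np.round(q["point"],1),xs.min(),xs.max(),ys.min(),ys.max())
E
```

```text
clock 0.0
qpos [ 1.2058  0.522  -0.0363  1.6     0.0212  1.0211 -0.1128]
qd [-0.0001  0.0006 -0.0016 -0.0001 -0.0013 -0.0016  0.0001]
joint_efforts [ 1.10000e-03 -9.27101e+01  1.98090e+00 -3.69933e+01  1.79000e-02
  8.20000e-03 -0.00000e+00]
position [ 0.1814 -0.5977  0.2307]
tool_rot [-3.1404e+00  1.0000e-04  2.9480e-01]
force [ 0.1235  0.372  -0.8477]
moment [-0.024  -0.0148  0.0034]
grip_width 0.0854
0.0187
side [[409.6, 0.0, 253.7], [0.0, 409.6, 189.5], [0.0, 0.0, 1.0]] [[0.993, -0.118, 0.017], [-0.055, -0.577, -0.815], [0.106, 0.808, -0.579]] campos [ 0.418 -1.017  0.8  ]
reader 0.64 [223.3 173.4] 186 261 144 199
tray_handle 0.58 [228.1 187.9] 199 260 175 199
cover_handle 0.82 [223.1 161.2] 186 261 143 182
tray 0.58 [225.4 187.8] 200 260 176 199
cover 0.85 [222.2 159.3] 187 261 143 182
cover 0.67 [222.8 334.2] 186 261 306 366
cover_stay 0.57 [204.6 285.1] 176 233 273 292
bud_pot 0.64 [288.7 258. ] 275 303 242 280
saline_bottle 0.81 [332.8 241.7] 316 345 209 268
saline_bottle 0.18 [221.6 177.3] 186 261 143 199
notebook 0.83 [223.7 334.3] 186 262 306 366
notebook 0.59 [288.8 255.9] 275 304 242 280
top [[419.3, 0.0, 263.9], [0.0, 419.3, 190.2], [0.0, 0.0, 1.0]] [[0.002, -1.0, 0.005], [-0.983, -0.003, -0.183], [0.183, -0.005, -0.983]] campos [ 0.304 -0.052  1.468]
reader 0.85 [206.4 215.9] 174 251 183 256
tray_handle 0.64 [235.4 213.8] 224 251 186 243
cover_handle 0.71 [202.  217.2] 175 231 182 255
cover_handle 0.49 [376.9 234.6] 357 397 209 255
tray 0.59 [232.8 219.3] 224 251 186 243
cover 0.72 [203.4 219.2] 175 232 183 255
cover_stay 0.69 [332.1 244.1] 329 338 234 263
cover_stay 0.64 [202.6 218. ] 175 231 183 254
bud_pot 0.79 [333.4 177.4] 320 342 167 189
saline_bottle 0.79 [317.2 148.3] 308 329 140 158
notebook 0.67 [378.7 232.3] 357 398 208 256
```

Run:
```python
import cv2
a=cv2.imread("pics/side0.png"); b=cv2.imread("pics/top0.png")
cv2.imwrite("pics/c_side0.png",cv2.resize(a[100:380,120:400],None,fx=2.1,fy=2.1,interpolation=cv2.INTER_CUBIC))
cv2.imwrite("pics/c_top0.png",cv2.resize(b[120:300,150:420],None,fx=2.9,fy=2.9,interpolation=cv2.INTER_CUBIC))
```

```text
(no output)
```

View pics/c_side0.png

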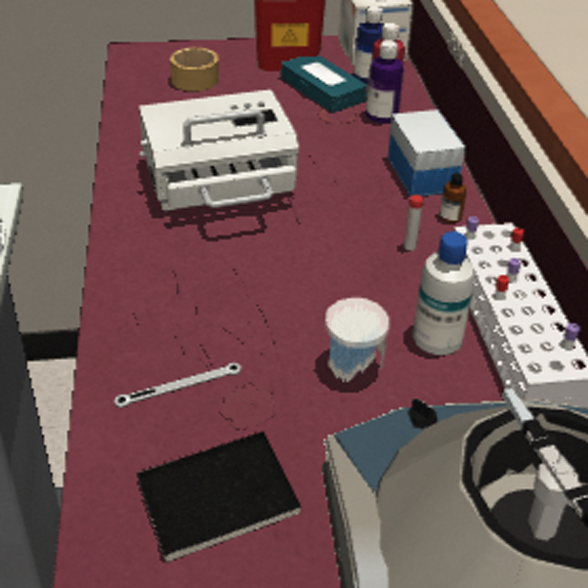

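View pics/c_top0.png

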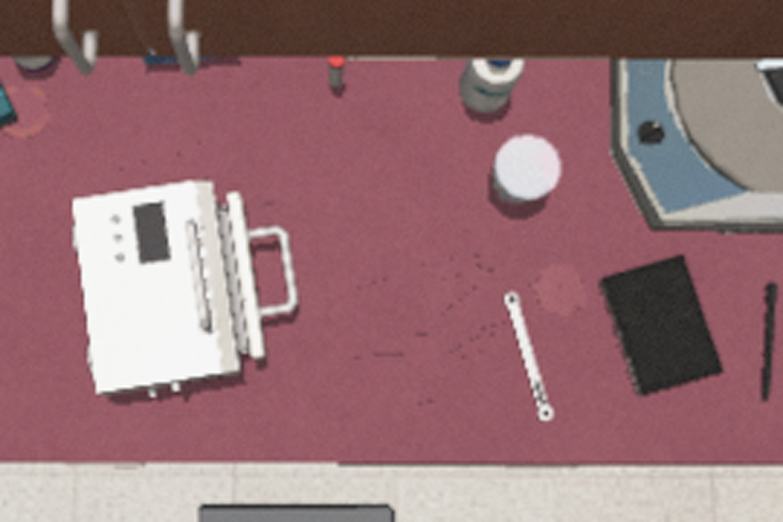

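View pics/top0.png

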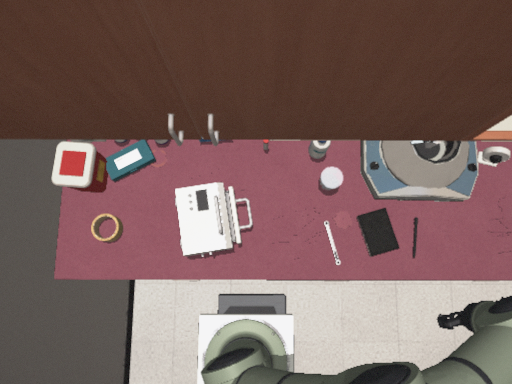

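View pics/side0.png

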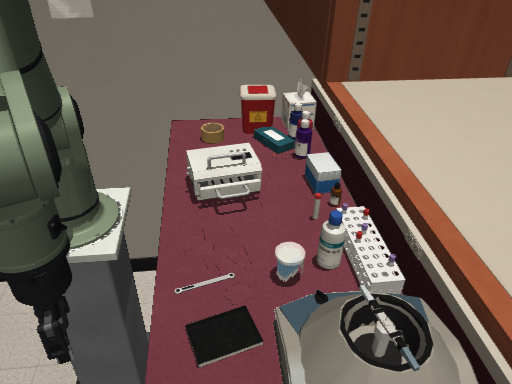

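Run:
```python
import cv2
a=cv2.imread("pics/side0.png"); b=cv2.imread("pics/top0.png")
cv2.imwrite("pics/z_side0.png",cv2.resize(a[135:210,175:275],None,fx=7.5,fy=7.5,interpolation=cv2.INTER_CUBIC))
cv2.imwrite("pics/z_top0.png",cv2.resize(b[178:262,168:258],None,fx=7,fy=7,interpolation=cv2.INTER_CUBIC))
```

```text
(no output)
```

View pics/z_side0.png

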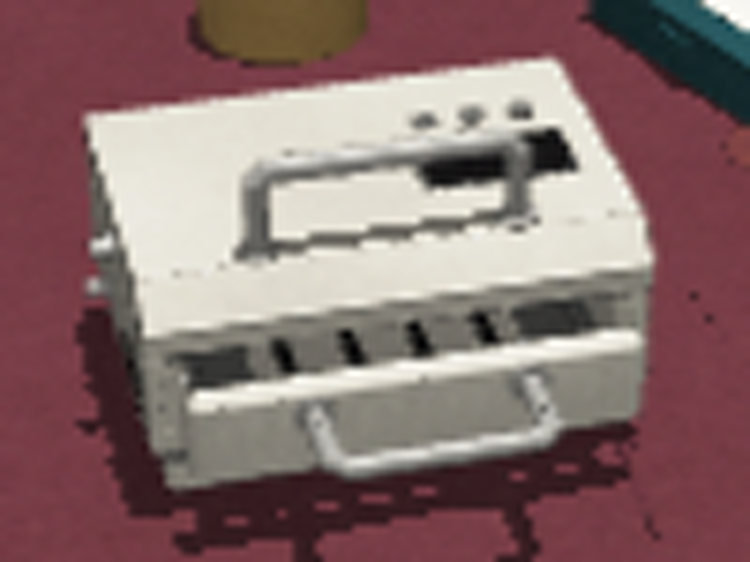

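View pics/z_top0.png

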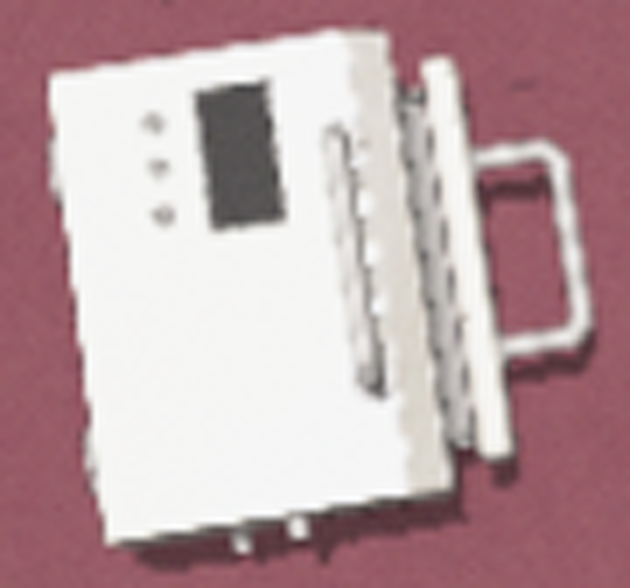

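```bash
cat >> h.py <<'E'
def rd(P,prm):
    x,y,a=prm[:3]; c,s=np.cos(a),np.sin(a); P=np.atleast_2d(P)
    return np.c_[x+c*P[:,0]-s*P[:,1],y+s*P[:,0]+c*P[:,1],P[:,2]]
E
python3 - <<'E'
from h import *
from scipy.optimize import least_squares
ps,pt=bot.grab_frame("side"),bot.grab_frame("top")
H=lambda tr:np.array([[-.058,-.054,.146],[-.058,.054,.146],[-.143-tr,-.042,.062],[-.143-tr,.042,.062]])
T=np.array([[216,197.3],[221.1,233],[247.6,200.1],[251.1,225.6]])
S=np.array([[243.7,154.3],[209.4,157.9],[248.1,193],[220.3,197]])
def res(q):
    X=rd(H(q[3]),q); return np.r_[(proj(pt,X)-T).ravel(),(proj(ps,X)-S).ravel()]
r=least_squares(res,[.5,.2,np.pi/2,.01]); print(np.round(r.x,4),np.degrees(r.x[2])); print(np.round(r.fun.reshape(-1,2),1))
q=r.x; np.save("q.npy",q)
print("cover h",rd([[-.058,0,.146]],q),"tray h",rd([[-.143-q[3],0,.062]],q),"hinge",rd([[.078,0,.078]],q))
for n,th,z in [("bud_pot","bud_pot",.08),("saline","saline_bottle",.165)]:pass
for uv,z in [((332,178),.08),((319,146),.165),((332,244),0),((378,232),.016),((265,143),.06)]: print(onz(pt,uv,z))
# draw check
X=rd([[sx*.081,sy*.11,z] for z in (0,.076) for sx in(-1,1) for sy in (-1,1)],q)
for n,p in(("s",ps),("t",pt)):
    im=cv2.resize(p["pixels"],None,fx=4,fy=4)
    for u in proj(p,X): cv2.circle(im,tuple(int(v*4+2) for v in u),4,(0,0,255),-1)
    u0=proj(p,rd([[0,0,.05]],q))[0]*4
    a,b=int(u0[0]),int(u0[1]); cv2.imwrite(f"pics/chk_{n}.png",im[max(b-250,0):b+250,max(a-300,0):a+300])
E
```

```text
[0.4637 0.1418 1.7351 0.0111] 99.41183057036496
[[ 0.4 -0. ]
 [ 0.1 -2.3]
 [-0.1  0.3]
 [ 0.3 -0.8]
 [-1.  -0.9]
 [-0.6 -0. ]
 [-1.1 -0.1]
 [-0.1  0.1]]
cover h [[0.47313621 0.08456275 0.146     ]] tray h [[ 0.48884746 -0.01021975  0.062     ]] hinge [[0.45089617 0.21873198 0.078     ]]
[ 0.60512873 -0.28934797  0.08      ]
[ 0.69211768 -0.23572113  0.165     ]
[ 0.38752719 -0.29660713  0.        ]
[ 0.42834128 -0.45449153  0.016     ]
[ 0.7335249  -0.06223261  0.06      ]
```

View pics/chk_t.png

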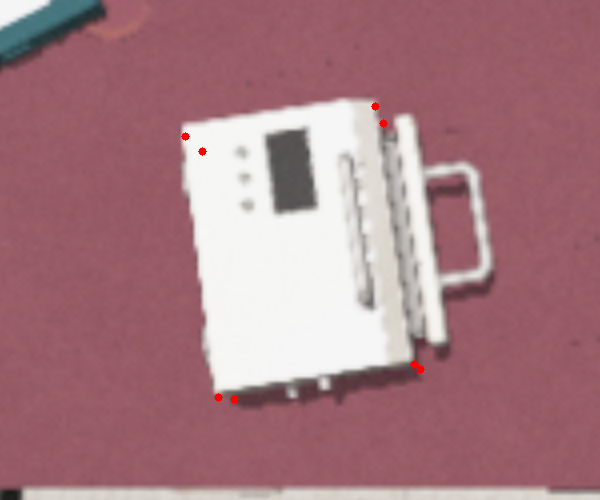

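View pics/chk_s.png

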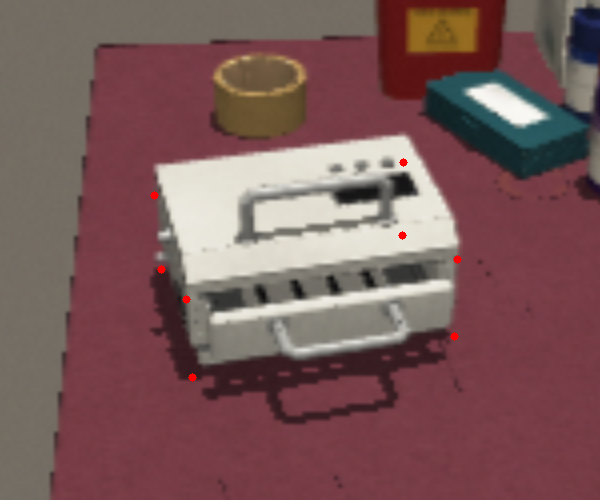

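```bash
cat > go.py <<'E'
import sys
from h import *
from scipy.spatial.transform import Rotation as Ro
def tell(target,yaw=None):
    s=bot.observe(); R=Ro.from_euler("xyz",s["tool_rot"]).as_matrix()
    print("t",round(s["clock"],2),"pos",np.round(s["position"],4),"rpy",np.round(s["tool_rot"],3),"F",np.round(s["force"],1),"w",round(s["grip_width"],4))
    print("tool delta/25mm",np.round(R.T@(np.array(target)-s["position"])/.025,2))
if __name__=="__main__": tell([float(v) for v in sys.argv[1:4]])
E
python3 -m handwheel '[[0,0,0,0,0,0.0208],[0,-0.4,0,0,0,0],[0,-0.8,0,0,0,0],[0,-0.8,0,0,0,0],[0.2,-0.8,0,0,0,0],[0.4,-0.8,0,0,0,0],[0.7,-0.8,0,0,0,0],[0.7,-0.8,0,0,0,0]]' 0.05 40
python3 go.py 0.4893 -0.0132 0.14
```

```text
clock: 2.1
position: [0.2098, -0.4603, 0.2314]
tool_rot: [3.141, 0.0, 0.168]
force: [0.6, 0.3, -0.2]
grip_width: 0.0404
t 2.1 pos [ 0.2098 -0.4603  0.2314] rpy [3.141 0.    0.168] F [ 0.6  0.3 -0.2] w 0.0404
tool delta/25mm [ 14.01 -15.77   3.65]
```

```bash
python3 -m handwheel '[[0.8,-0.9,0,0,0,0],[0.8,-0.9,0,0,0,0],[0.8,-0.9,0,0,0,0],[0.8,-0.9,0,0,0,0],[0.8,-0.9,0,0,0,0],[0.8,-0.9,0,0,0,0],[0.8,-0.9,0,0,0,0],[0.8,-0.9,0,0,0,0]]'
python3 -m handwheel '[[0.8,-0.9,0,0,0,0],[0.8,-0.9,0,0,0,0],[0.8,-0.9,0,0,0,0],[0.8,-0.9,0,0,0,0],[0.8,-0.9,0,0,0,0],[0.8,-0.9,0,0,0,0],[0.8,-0.9,0,0,0,0],[0.8,-0.9,0,0,0,0]]'
python3 go.py 0.4893 -0.0132 0.14
```

```text
clock: 3.1
position: [0.3381, -0.2567, 0.2314]
tool_rot: [3.141, -0.0, 0.168]
force: [-0.1, 1.0, 0.5]
grip_width: 0.0404
clock: 4.1
position: [0.4665, -0.0532, 0.2314]
tool_rot: [3.141, -0.0, 0.168]
force: [-0.3, -0.5, 0.3]
grip_width: 0.0406
t 4.1 pos [ 0.4665 -0.0532  0.2314] rpy [ 3.141 -0.     0.168] F [-0.3 -0.5  0.3] w 0.0406
tool delta/25mm [ 1.17 -1.43  3.66]
```

```bash
python3 -m handwheel '[[0.6,-0.7,0.4,0,0,0],[0.55,-0.73,0.5,0,0,0],[0,0,0.8,0,0,0],[0,0,0.8,0,0,0],[0,0,0.8,0,0,0],[0,0,0.3,0,0,0],[0,0,0,0,0,0]]'
python3 go.py 0.4893 -0.0132 0.043
python3 - <<'E'
from h import *
for n in ["side","top"]:
    p=bot.grab_frame(n); q=np.load("q.npy"); u=proj(p,rd([[-.14,0,.08]],q))[0].astype(int)
    cv2.imwrite(f"pics/{n}1.png",cv2.resize(p["pixels"][max(u[1]-65,0):u[1]+65,u[0]-75:u[0]+75],None,fx=4.5,fy=4.5,interpolation=cv2.INTER_CUBIC))
E
```

```text
clock: 4.97
position: [0.4888, -0.0142, 0.1414]
tool_rot: [-3.142, 0.0, 0.166]
force: [-0.2, -0.6, 0.8]
grip_width: 0.0404
t 4.97 pos [ 0.4888 -0.0142  0.1414] rpy [-3.142  0.     0.166] F [-0.2 -0.6  0.8] w 0.0404
tool delta/25mm [ 0.03 -0.03  3.94]
```

View pics/side1.png

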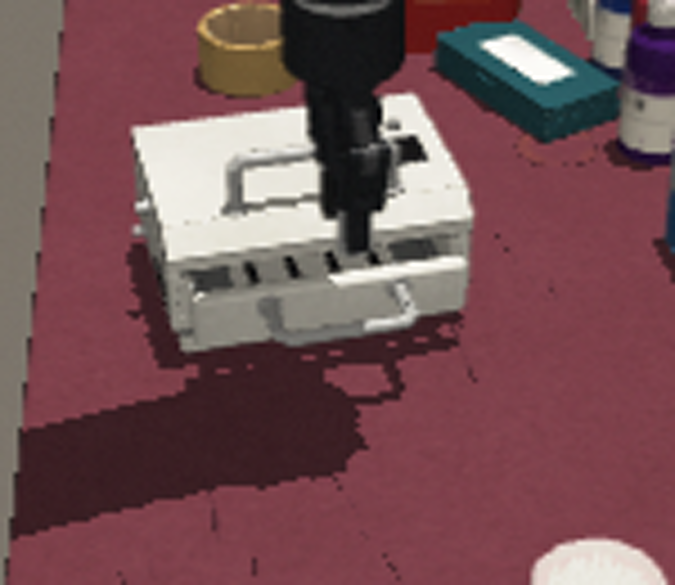

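View pics/top1.png

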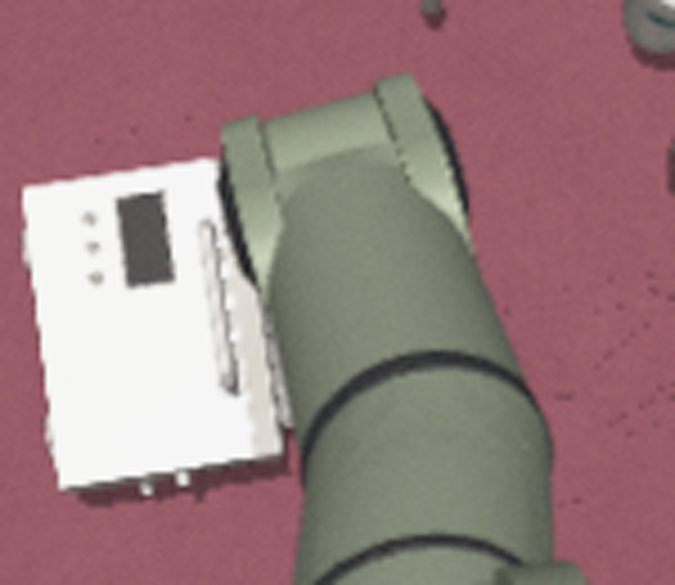

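```bash
python3 -m handwheel '[[0,0,0.5,0,0,0],[0,0,0.5,0,0,0],[0,0,0.5,0,0,0],[0,0,0.5,0,0,0],[0,0,0.5,0,0,0],[0,0,0.5,0,0,0],[0,0,0.5,0,0,0],[0,0,0.45,0,0,0]]'
python3 go.py 0.4893 -0.0132 0.043
python3 - <<'E'
from h import *
for n in ["side"]:
    p=bot.grab_frame(n); q=np.load("q.npy"); u=proj(p,rd([[-.14,0,.08]],q))[0].astype(int)
    cv2.imwrite(f"pics/{n}2.png",cv2.resize(p["pixels"][max(u[1]-65,0):u[1]+65,u[0]-75:u[0]+75],None,fx=4.5,fy=4.5,interpolation=cv2.INTER_CUBIC))
E
```

```text
clock: 6.08
position: [0.4891, -0.0142, 0.0417]
tool_rot: [-3.142, 0.0, 0.164]
force: [-0.5, -0.5, 1.3]
grip_width: 0.0409
t 6.08 pos [ 0.4891 -0.0142  0.0417] rpy [-3.142  0.     0.164] F [-0.5 -0.5  1.3] w 0.0409
tool delta/25mm [ 0.01 -0.04 -0.05]
```

View pics/side2.png

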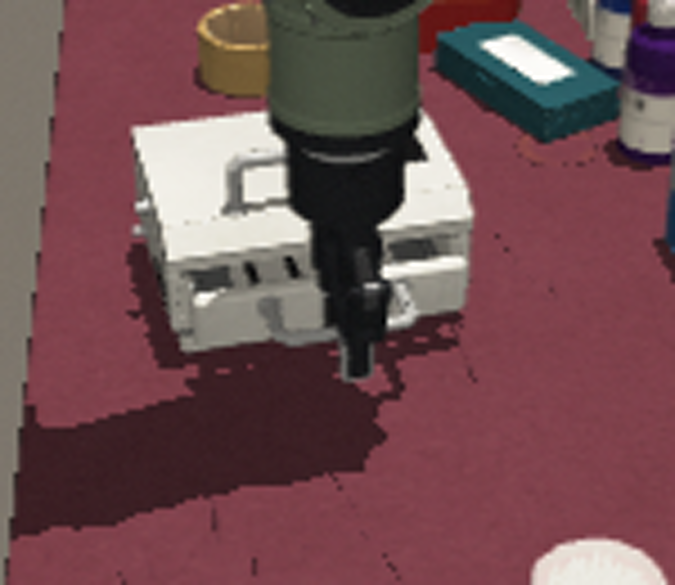

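```bash
python3 -m handwheel '[[0,0,0,0,0,0],[0,0,0,0,0,0],[0,0,0,0,0,0],[0,0,0,0,0,0]]' 1 40
python3 -m handwheel '[[0,0.2,0,0,0,0],[0,0.4,0,0,0,0],[0,0.4,0,0,0,0],[0,0.4,0,0,0,0],[0,0.4,0,0,0,0],[0,0.4,0,0,0,0],[0,0.3,0,0,0,0],[0,0,0,0,0,0]]'
```

```text
clock: 6.62
position: [0.4892, -0.0142, 0.0428]
tool_rot: [-3.142, -0.0, 0.164]
force: [-1.3, 1.6, 2.8]
grip_width: 0.0084
clock: 7.62
position: [0.4996, -0.0774, 0.0428]
tool_rot: [3.141, -0.001, 0.163]
force: [-0.7, -1.1, 5.2]
grip_width: 0.0081
```

```bash
python3 -m handwheel '[[0,0.25,0,0,0,0],[0,0.2,0,0,0,0],[0,0.15,0,0,0,0],[0,0.1,0,0,0,0],[0,0,0,0,0,0]]'
python3 - <<'E'
from h import *
q=np.load("q.npy")
for n in ["side","top"]:
    p=bot.grab_frame(n);  u=proj(p,rd([[-.14,0,.08]],q))[0].astype(int)
    cv2.imwrite(f"pics/{n}3.png",cv2.resize(p["pixels"][max(u[1]-65,0):u[1]+65,u[0]-75:u[0]+75],None,fx=4.5,fy=4.5,interpolation=cv2.INTER_CUBIC))
E
```

```text
clock: 8.25
position: [0.501, -0.0857, 0.0425]
tool_rot: [-3.134, 0.001, 0.171]
force: [-16.0, 52.5, 21.6]
grip_width: 0.0086
```

View pics/side3.png

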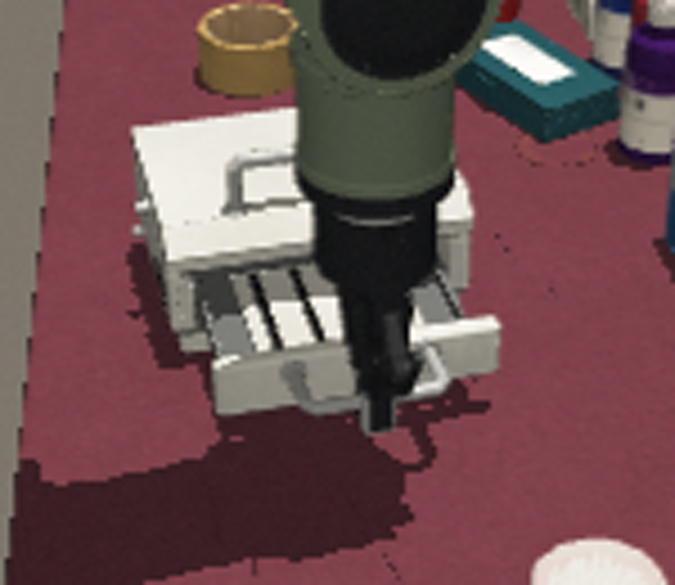

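View pics/top3.png

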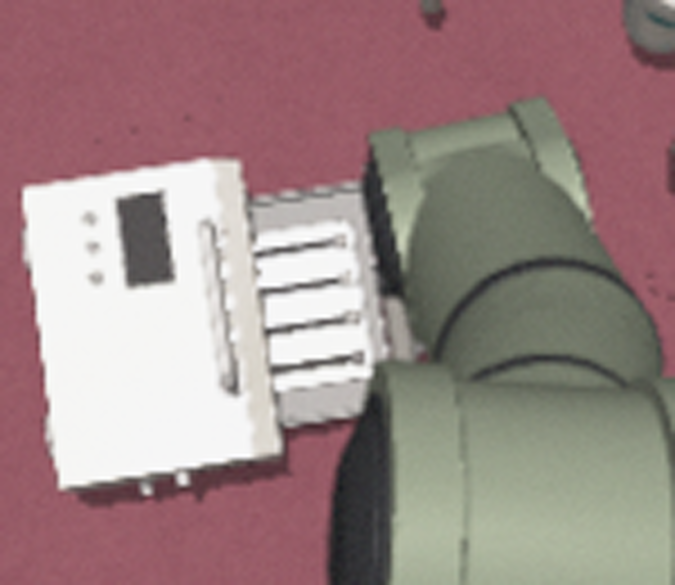

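```bash
python3 -m handwheel '[[0,-0.2,0,0,0,0],[0,-0.15,0,0,0,0],[0,0,0,0,0,0]]'
python3 -m handwheel '[[0,0,0,0,0,0],[0,0,0,0,0,0],[0,0,0,0,0,0],[0,0,0,0,0,0]]' 0.05 40
python3 -m handwheel '[[0,0,-0.3,0,0,0],[0,0,-0.6,0,0,0],[0,0,-0.8,0,0,0],[0,0,-0.9,0,0,0],[0,0,-0.9,0,0,0],[0,0,-0.9,0,0,0],[0,0,-0.9,0,0,0],[0,0,-0.9,0,0,0]]'
python3 go.py 0.473 0.0865 0.18
```

```text
clock: 8.72
position: [0.5008, -0.0849, 0.0428]
tool_rot: [3.141, -0.0, 0.164]
force: [-1.1, 2.0, 6.0]
grip_width: 0.0082
clock: 9.22
position: [0.5007, -0.0846, 0.0425]
tool_rot: [-3.142, 0.0, 0.164]
force: [0.5, 0.1, 0.1]
grip_width: 0.0406
clock: 10.22
position: [0.5006, -0.0845, 0.1995]
tool_rot: [3.141, -0.001, 0.164]
force: [-0.7, -0.2, -0.1]
grip_width: 0.0406
t 10.22 pos [ 0.5006 -0.0845  0.1995] rpy [ 3.141e+00 -1.000e-03  1.640e-01] F [-0.7 -0.2 -0.1] w 0.0406
tool delta/25mm [ 0.03 -6.93  0.78]
```

```bash
python3 -m handwheel '[[0,-0.9,0,0,0,0],[0,-0.9,0,0,0,0],[0,-0.9,0,0,0,0],[0,-0.9,0,0,0,0],[0,-0.9,0,0,0,0],[0,-0.9,0,0,0,0],[0,-0.9,0,0,0,0],[0,-0.63,0,0,0,0]]' -0.3 40
python3 -m handwheel '[[0,0,0.3,0,0,0],[0,0,0.4,0,0,0],[0,0,0,0,0,0]]'
python3 go.py 0.473 0.0865 0.127
python3 - <<'E'
from h import *
q=np.load("q.npy")
for n in ["side","top"]:
    p=bot.grab_frame(n);  u=proj(p,rd([[-.14,0,.08]],q))[0].astype(int)
    print(n, u, proj(p,[[.473,.0865,.146],bot.observe()["position"]]))
    cv2.imwrite(f"pics/{n}4.png",cv2.resize(p["pixels"][max(u[1]-65,0):u[1]+65,u[0]-75:u[0]+75],None,fx=4.5,fy=4.5,interpolation=cv2.INTER_CUBIC))
E
```

```text
clock: 11.22
position: [0.4723, 0.0873, 0.1985]
tool_rot: [3.142, -0.001, 0.165]
force: [1.1, -0.0, 0.7]
grip_width: 0.0558
clock: 11.6
position: [0.472, 0.0855, 0.1791]
tool_rot: [3.141, 0.002, 0.163]
force: [-0.3, -0.0, -0.2]
grip_width: 0.0552
t 11.6 pos [0.472  0.0855 0.1791] rpy [3.141e+00 2.000e-03 1.630e-01] F [-0.3 -0.  -0.2] w 0.0552
tool delta/25mm [ 0.05 -0.03  2.08]
side [232 187] [[225.83616464 155.30176326]
 [225.35684488 145.98940203]]
top [245 212] [[218.15446528 213.90700208]
 [217.23107309 212.6937153 ]]
```

View pics/side4.png

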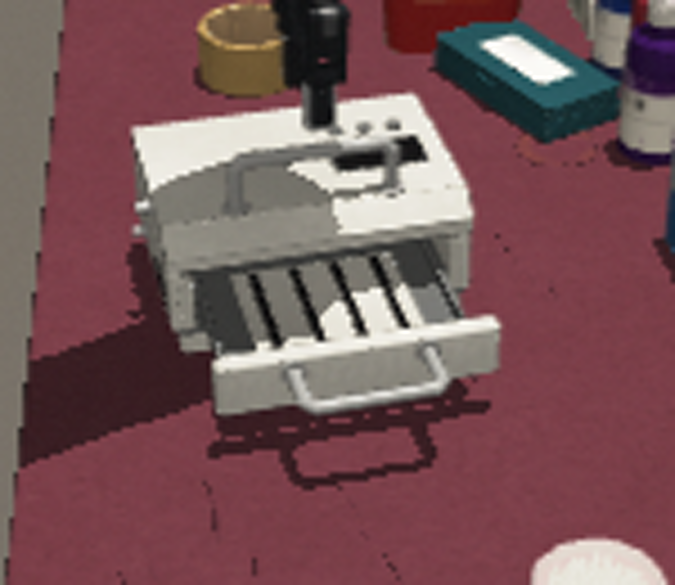

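View pics/top4.png

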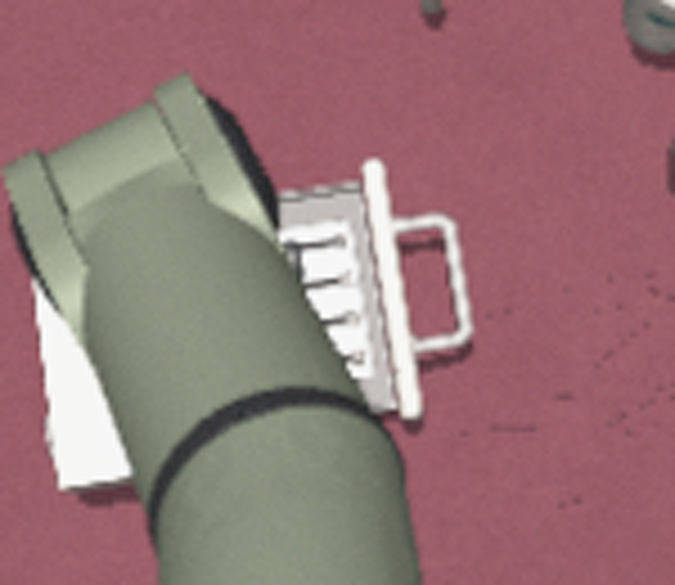

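```bash
python3 -m handwheel '[[0,0,0.4,0,0,0],[0,0,0.5,0,0,0],[0,0,0.5,0,0,0],[0,0,0.45,0,0,0],[0,0,0.2,0,0,0],[0,0,0,0,0,0]]'
python3 -m handwheel '[[0,0,0,0,0,0],[0,0,0,0,0,0],[0,0,0,0,0,0],[0,0,0,0,0,0]]' 1 30
python3 - <<'E'
from h import *
q=np.load("q.npy"); s=bot.observe(); print(s["position"],s["force"],s["moment"],s["tool_rot"])
for n in ["side"]:
    p=bot.grab_frame(n);  u=proj(p,rd([[-.14,0,.08]],q))[0].astype(int)
    cv2.imwrite(f"pics/{n}5.png",cv2.resize(p["pixels"][max(u[1]-65,0):u[1]+65,u[0]-75:u[0]+75],None,fx=4.5,fy=4.5,interpolation=cv2.INTER_CUBIC))
E
```

```text
clock: 12.45
position: [0.4723, 0.0864, 0.1285]
tool_rot: [-3.142, 0.001, 0.164]
force: [-0.1, -0.1, 0.5]
grip_width: 0.0558
clock: 12.95
position: [0.4725, 0.0875, 0.1292]
tool_rot: [-3.14, -0.001, 0.165]
force: [-2.7, 6.2, 3.3]
grip_width: 0.0098
[0.4724917  0.08751518 0.12919851] [-2.68153529  6.19519627  3.33637937] [ 1.3846128   0.56254    -0.04598475] [-3.14042153e+00 -8.42387352e-04  1.64893495e-01]
```

View pics/side5.png

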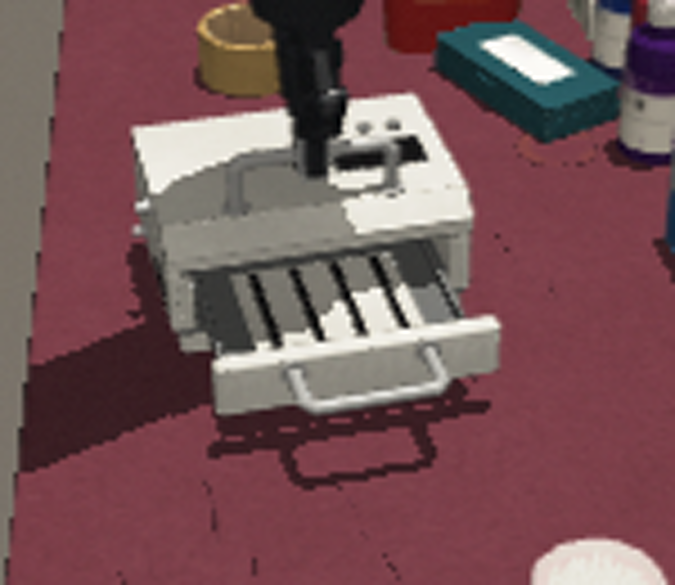

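Run:
```python
import numpy as np
t=np.arange(0,1.7001,.05); x=-136*np.cos(t)+68*np.sin(t); z=136*np.sin(t)+68*np.cos(t)
for i in range(34): print(round(t[i+1],2),"y",round(-(x[i+1]-x[i])/25,3),"z",round(-(z[i+1]-z[i])/25,3), "pos",round(x[i+1]+136,1),round(z[i+1]-68,1))
```

```text
0.05 y -0.143 z -0.268 pos 3.6 6.7
0.1 y -0.156 z -0.261 pos 7.5 13.2
0.15 y -0.169 z -0.253 pos 11.7 19.6
0.2 y -0.181 z -0.244 pos 16.2 25.7
0.25 y -0.193 z -0.235 pos 21.1 31.5
0.3 y -0.205 z -0.225 pos 26.2 37.2
0.35 y -0.216 z -0.214 pos 31.6 42.5
0.4 y -0.226 z -0.203 pos 37.2 47.6
0.45 y -0.236 z -0.192 pos 43.1 52.4
0.5 y -0.245 z -0.18 pos 49.2 56.9
0.55 y -0.254 z -0.167 pos 55.6 61.1
0.6 y -0.262 z -0.154 pos 62.2 64.9
0.65 y -0.269 z -0.141 pos 68.9 68.4
0.7 y -0.276 z -0.127 pos 75.8 71.6
0.75 y -0.282 z -0.113 pos 82.8 74.5
0.8 y -0.287 z -0.099 pos 90.0 76.9
0.85 y -0.292 z -0.085 pos 97.3 79.1
0.9 y -0.296 z -0.07 pos 104.7 80.8
0.95 y -0.299 z -0.055 pos 112.2 82.2
1.0 y -0.301 z -0.04 pos 119.7 83.2
1.05 y -0.303 z -0.025 pos 127.3 83.8
1.1 y -0.304 z -0.01 pos 134.9 84.0
1.15 y -0.304 z 0.005 pos 142.5 83.9
1.2 y -0.303 z 0.021 pos 150.1 83.4
1.25 y -0.302 z 0.036 pos 157.6 82.5
1.3 y -0.3 z 0.051 pos 165.1 81.2
1.35 y -0.297 z 0.066 pos 172.6 79.6
1.4 y -0.293 z 0.08 pos 179.9 77.6
1.45 y -0.289 z 0.095 pos 187.1 75.2
1.5 y -0.284 z 0.109 pos 194.2 72.5
1.55 y -0.278 z 0.123 pos 201.2 69.4
1.6 y -0.271 z 0.137 pos 207.9 66.0
1.65 y -0.264 z 0.151 pos 214.5 62.2
1.7 y -0.256 z 0.164 pos 221.0 58.1
```

```bash
python3 -m handwheel '[[0,-0.14,-0.27,0,0,0],[0,-0.16,-0.26,0,0,0],[0,-0.17,-0.25,0,0,0],[0,-0.18,-0.245,0,0,0],[0,-0.19,-0.235,0,0,0],[0,-0.205,-0.225,0,0,0],[0,-0.215,-0.215,0,0,0],[0,-0.225,-0.205,0,0,0]]'
python3 - <<'E'
from h import *
q=np.load("q.npy"); s=bot.observe(); print(s["position"],s["force"],s["moment"],s["tool_rot"])
for n in ["side"]:
    p=bot.grab_frame(n);  u=proj(p,rd([[-.14,0,.08]],q))[0].astype(int)
    cv2.imwrite(f"pics/{n}6.png",cv2.resize(p["pixels"][max(u[1]-95,0):u[1]+35,u[0]-75:u[0]+75],None,fx=4.5,fy=4.5,interpolation=cv2.INTER_CUBIC))
E
```

```text
clock: 14.0
position: [0.4666, 0.1224, 0.177]
tool_rot: [3.14, -0.0, 0.163]
force: [4.4, -4.8, -0.6]
grip_width: 0.0096
[0.4666371  0.12243746 0.17702085] [ 4.41246362 -4.77787954 -0.61276229] [-1.13802322 -0.99386567  0.01780972] [ 3.14042128e+00 -3.46686746e-04  1.63237968e-01]
```

View pics/side6.png

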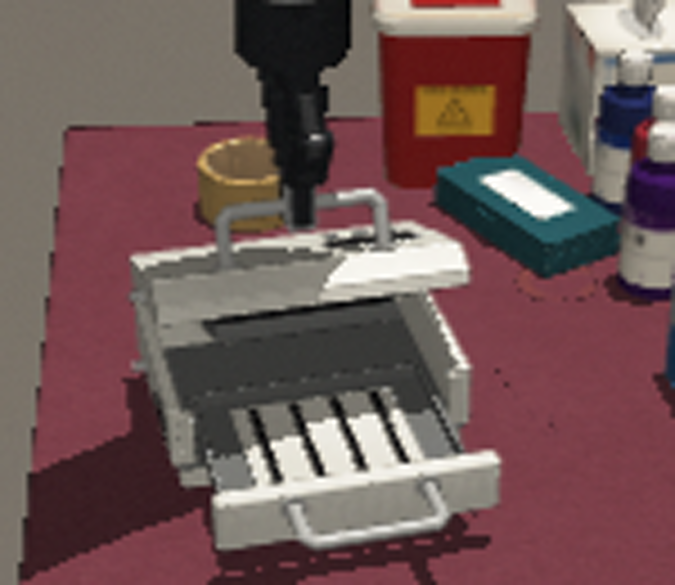

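```bash
python3 -m handwheel '[[0,-0.235,-0.19,0,0,0],[0,-0.245,-0.18,0,0,0],[0,-0.255,-0.165,0,0,0],[0,-0.26,-0.155,0,0,0],[0,-0.27,-0.14,0,0,0],[0,-0.275,-0.13,0,0,0],[0,-0.28,-0.115,0,0,0],[0,-0.285,-0.1,0,0,0]]'
python3 - <<'E'
from h import *
q=np.load("q.npy"); s=bot.observe(); print(s["position"],s["force"],s["moment"],s["tool_rot"])
for n in ["side"]:
    p=bot.grab_frame(n);  u=proj(p,rd([[-.14,0,.08]],q))[0].astype(int)
    cv2.imwrite(f"pics/{n}7.png",cv2.resize(p["pixels"][max(u[1]-95,0):u[1]+35,u[0]-75:u[0]+75],None,fx=4.5,fy=4.5,interpolation=cv2.INTER_CUBIC))
E
```

```text
clock: 15.05
position: [0.4581, 0.1745, 0.2064]
tool_rot: [3.141, -0.001, 0.163]
force: [4.6, -3.6, 3.5]
grip_width: 0.0097
[0.45808554 0.17453257 0.20640855] [ 4.55507003 -3.6134207   3.52887587] [-1.0771519  -0.81704545 -0.04557501] [ 3.14060360e+00 -6.32493621e-04  1.63202787e-01]
```

View pics/side7.png

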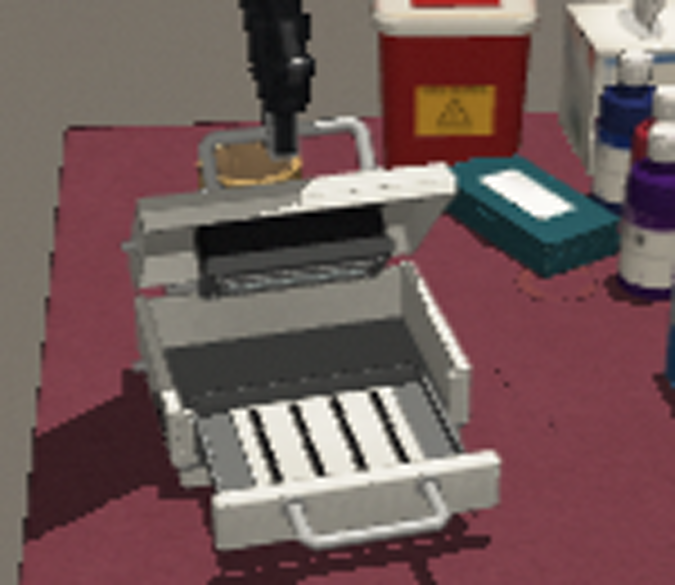

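```bash
python3 -m handwheel '[[0,-0.29,-0.085,0,0,0],[0,-0.295,-0.07,0,0,0],[0,-0.3,-0.055,0,0,0],[0,-0.3,-0.04,0,0,0],[0,-0.305,-0.025,0,0,0],[0,-0.305,-0.01,0,0,0],[0,-0.305,0.005,0,0,0],[0,-0.305,0.02,0,0,0]]'
python3 - <<'E'
from h import *
q=np.load("q.npy"); s=bot.observe(); print(s["position"],s["force"],s["moment"],s["tool_rot"])
for n in ["side"]:
    p=bot.grab_frame(n);  u=proj(p,rd([[-.14,0,.08]],q))[0].astype(int)
    cv2.imwrite(f"pics/{n}8.png",cv2.resize(p["pixels"][max(u[1]-105,0):u[1]+25,u[0]-75:u[0]+75],None,fx=4.5,fy=4.5,interpolation=cv2.INTER_CUBIC))
E
```

```text
clock: 16.1
position: [0.4481, 0.2346, 0.2125]
tool_rot: [3.142, -0.0, 0.164]
force: [5.1, -2.2, 3.6]
grip_width: 0.0096
[0.44805491 0.23464929 0.21248031] [ 5.13842962 -2.239787    3.58514472] [-0.70906461 -0.909798   -0.00361532] [ 3.14158301e+00 -4.24037295e-04  1.63892601e-01]
```

View pics/side8.png

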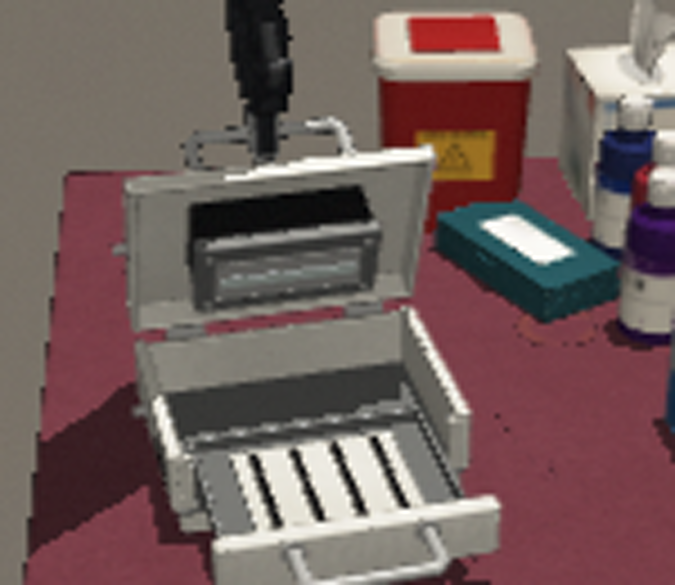

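```bash
python3 -m handwheel '[[0,-0.3,0.035,0,0,0],[0,-0.3,0.05,0,0,0],[0,-0.295,0.065,0,0,0],[0,-0.295,0.08,0,0,0],[0,-0.29,0.095,0,0,0],[0,-0.28,0.11,0,0,0],[0,0,0,0,0,0]]'
python3 - <<'E'
from h import *
q=np.load("q.npy"); s=bot.observe(); print(s["position"],s["force"],s["moment"],s["tool_rot"])
for n in ["side"]:
    p=bot.grab_frame(n);  u=proj(p,rd([[-.14,0,.08]],q))[0].astype(int)
    cv2.imwrite(f"pics/{n}9.png",cv2.resize(p["pixels"][max(u[1]-105,0):u[1]+25,u[0]-75:u[0]+75],None,fx=4.5,fy=4.5,interpolation=cv2.INTER_CUBIC))
E
```

```text
clock: 17.02
position: [0.4406, 0.2784, 0.2011]
tool_rot: [-3.141, 0.0, 0.165]
force: [3.8, -0.4, 1.8]
grip_width: 0.0099
[0.44057683 0.27838555 0.20112121] [ 3.81491615 -0.37815198  1.80338892] [-0.11399931 -0.75741263 -0.04068263] [-3.14132229e+00  2.02606881e-04  1.64686259e-01]
```

View pics/side9.png

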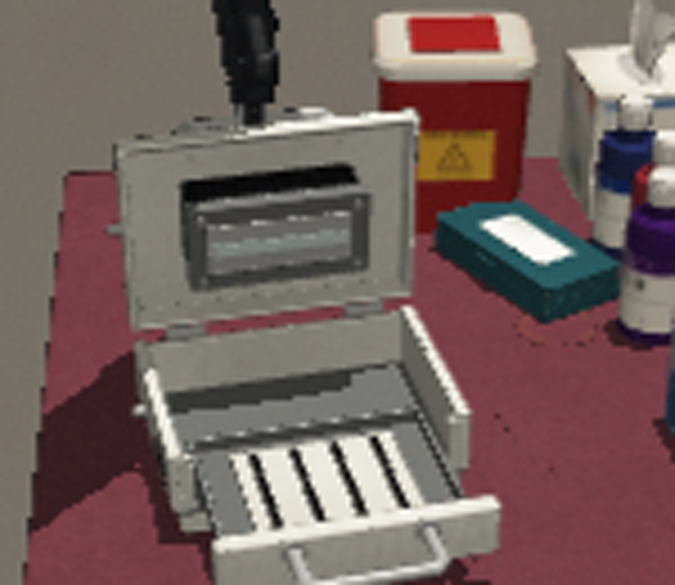

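```bash
python3 -m handwheel '[[0,-0.28,0.125,0,0,0],[0,-0.27,0.135,0,0,0],[0,-0.265,0.15,0,0,0],[0,-0.255,0.165,0,0,0],[0,0,0,0,0,0],[0,0,0,0,0,0],[0,0,0,0,0,0]]'
python3 - <<'E'
from h import *
q=np.load("q.npy"); s=bot.observe(); print(s["position"],s["force"],s["moment"],s["tool_rot"])
pos=s["position"]; d=np.array([np.cos(q[2]),np.sin(q[2]),0])
g=pos+[0,0,.0187]; h=rd([[.078,0,.078]],q)[0]+[0,.002,0]; r=g-h; a,b=r@d,r[2]
print("rel hinge",a,b,np.hypot(a,b),"angle",np.arctan2(b,-a)-np.arctan2(68,136))
for n in ["side","top"]:
    p=bot.grab_frame(n);  u=proj(p,rd([[0.05 if n=="top" else -.14,0,.08]],q))[0].astype(int)
    cv2.imwrite(f"pics/{n}10.png",cv2.resize(p["pixels"][max(u[1]-105,0):u[1]+25,u[0]-75:u[0]+75],None,fx=4.5,fy=4.5,interpolation=cv2.INTER_CUBIC))
    np.save(f"pics/f{n}",p["pixels"])
E
```

```text
clock: 17.95
position: [0.4363, 0.3041, 0.1872]
tool_rot: [-3.141, 0.0, 0.164]
force: [0.9, 1.7, 2.6]
grip_width: 0.0094
[0.43632845 0.30405893 0.18717046] [0.91186475 1.74399686 2.57270675] [ 0.05166958 -0.14784924 -0.04241947] [-3.14143954e+00  2.26406941e-05  1.63966686e-01]
rel hinge 0.08458749220520083 0.12787046076147135 0.1533163349839667 angle 1.6915722959189017
```

View pics/side10.png

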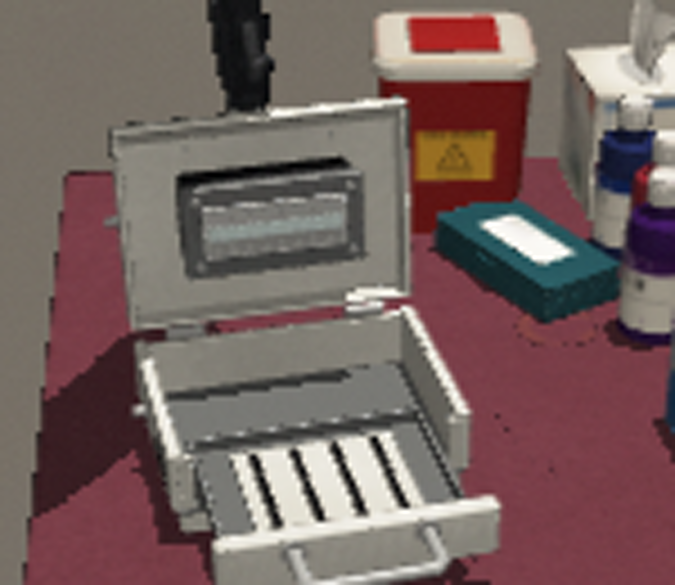

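View pics/top10.png

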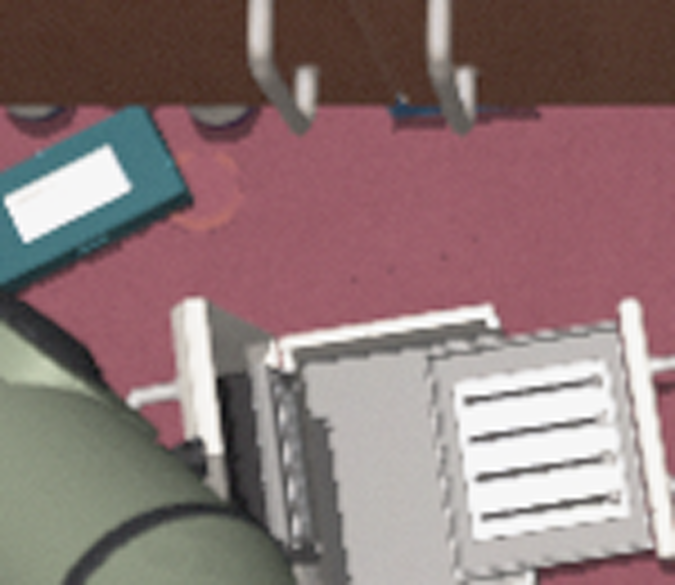

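Run:
```python
from h import *
q=np.load("q.npy")
p=bot.grab_frame("top"); u=proj(p,rd([[0.05,0,.08]],q))[0].astype(int); ps=bot.grab_frame("side"); us=proj(ps,rd([[-.14,0,.08]],q))[0].astype(int)
def at(x,y,z,t): return [.078+x*np.cos(t)+z*np.sin(t),y,.078-x*np.sin(t)+z*np.cos(t)]
for t in (1.5,1.6,1.7,1.8):
    X=rd([at(-.136,-.054,.068,t),at(-.136,-.054,.03,t)],q)
    E=rd([at(-.158,-.108,.03,t),at(-.158,.108,.03,t)],q)
    print(t,((proj(p,X)-(u-[75,105]))*4.5).round().tolist(),"side edge",((proj(ps,E)-(us-[75,105]))*4.5).round().tolist())
s=bot.observe(); print(s["clock"],s["position"],s["force"],s["grip_width"],np.abs(s["qd"]).max())
for th in ["bud_pot","saline_bottle","notebook","cover_stay"]:
    for r in bot.trace(p,th)[:1]: print(th,r["score"],r["point"])
```

```text
1.5 [[166.0, 394.0], [223.0, 385.0]] side edge [[402.0, 102.0], [111.0, 133.0]]
1.6 [[148.0, 398.0], [204.0, 389.0]] side edge [[397.0, 97.0], [108.0, 127.0]]
1.7 [[132.0, 403.0], [186.0, 393.0]] side edge [[391.0, 95.0], [105.0, 124.0]]
1.8 [[118.0, 408.0], [169.0, 397.0]] side edge [[386.0, 94.0], [103.0, 123.0]]
18.15 [0.43630293 0.30410617 0.18717666] [0.01440594 1.49538318 4.85065525] 0.009716216740794871 0.0018973410961927533
bud_pot 0.85 [332.5, 176.6]
saline_bottle 0.74 [318.5, 148.4]
notebook 0.69 [376.7, 233.0]
cover_stay 0.69 [329.7, 240.5]
```

```bash
python3 -m handwheel '[[0,-0.05,0.03,0,0,0],[0,-0.05,0.035,0,0,0],[0,0,0,0,0,0],[0,0,0,0,0,0],[0,0,0,0,0,0],[0,0,0,0,0,0]]'
python3 - <<'E'
from h import *
p=bot.grab_frame("top"); q=np.load("q.npy"); u=proj(p,rd([[0.05,0,.08]],q))[0].astype(int)
im=p["pixels"][u[1]-55:u[1]+5,u[0]-75:u[0]+5]; print(u)
cv2.imwrite("pics/top11.png",cv2.resize(im,None,fx=9,fy=9,interpolation=cv2.INTER_CUBIC))
s=bot.observe(); print(s["clock"],s["position"],s["force"],s["grip_width"],np.abs(s["qd"]).max())
E
```

```text
clock: 19.1
position: [0.4359, 0.3065, 0.1855]
tool_rot: [-3.142, 0.0, 0.164]
force: [-2.2, 1.4, 5.0]
grip_width: 0.0097
[188 221]
19.15 [0.43594417 0.30655927 0.18546489] [-2.2001598   1.12116005  4.8065492 ] 0.009413580591580269 0.002205788201852499
```

View pics/top11.png

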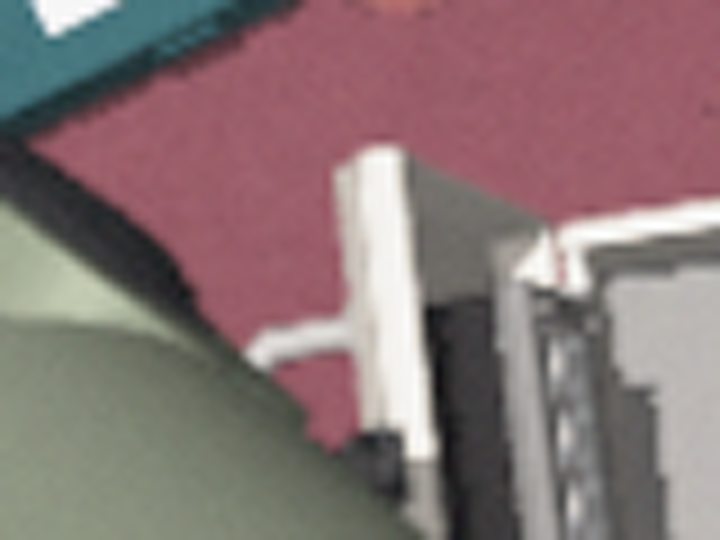

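```bash
python3 -c "
from workcell import bot
print(bot.job_done()); s=bot.observe(); print(s['clock'],s['position'],s['force'],s['grip_width'])"
```

```text
the job is handed in; nothing more can be done
None
the job is handed in; nothing more can be done
```

The tray is out at its stop and the cover is standing at about its balance point, with the gripper still closed on the bow handle. I handed the job in at about 19.2 s of the 58 s allowed, but the system gives no verdict.

**Tray:** I pulled it out by its handle with the cover shut until it met the stop, where the wrist force rose to about 55–60 N. I then eased off before letting go, and later pictures show the tray still out.

**Cover:** I took the bow handle from above and swung the cover up along its arc, with the handle turning in the pads and the tool kept pointing down. Forces stayed at a few newtons throughout.

**Last checks:**
- **Angle:** before the last move, the arm position gave about 1.69 rad and the top picture about 1.65. I moved it 0.02 rad further. After that, both point to about 1.7, well inside the 0.1 rad allowed.
- **Rest and grip:** the joints were almost still, at about 0.002 rad/s. The fingers stood 9.4–9.7 mm apart on the 11 mm bar, so they were on it. I set the grip to 30 N, and the finger force on the cover itself is not reported.
- **Bystanders:** the networks found the bud pot, bottle and notebook within 2 pixels of where they began. The stay came out about 4 pixels off (332, 244 to 330, 240), roughly 10–15 mm. The arm never went near it, so I take that as detection noise, but I did not check it further.

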